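# Slide the terminal carrier onto the sloping rail and bolt it in

## Task

Slide the orange terminal carrier into the aluminium rail on the sloping panel, entering from the end that has the green-knobbed bolt (the other end is capped red), and leave it in the rail centred on the yellow mark. Then push the green knob fully down the slope so that the bolt closes that end of the rail, let go, and leave the other things on the bench as they are.

Things in the scene. Friction and masses are not known exactly. Their poses are not given: they have to be found in the camera images.
- carrier_mid (a point): Centre, half-way up (27.5 mm above the underside), of the orange carrier, 55 mm tall, about 0.14 kg, standing loose and upright on the bench to the left or right. z points up through the head, y runs along the rail once fitted; it is the same either way round. A white line at mid-length runs over the head.
- carrier: The orange carrier, origin under the middle of its foot. From below: steel foot plate 34 (x) x 44 (y) x 6 mm high (its top 2 mm only 36 long in y), neck 12 (x) x 34 (y) x 9 mm, orange head 28 (x) x 32 (y) x 40 mm. With the foot on the rail's floor its centre is 30.5 mm, and the head's underside 18 mm, out from the panel's face.
- rail_mid (a point): Middle of the rail's underside, on the panel's face. Axes: y along the rail (level), x straight down the slope, away from the robot, z square out of the panel. The panel is a dark steel plate 170 (x) x 300 (y) mm sloping 28 deg (0.49 rad), facing up and away from the robot; this point is 68 mm above the bench.
- rail: The aluminium rail, same origin and axes: a C channel 220 mm long (y -110 to 110), slot in its top 18 mm wide; inside 38 mm wide, floor at z = 3 mm, lips from z = 13 to 16 mm, outside 44 mm wide. Beyond each end a 12 mm landing without lips (to y = +-122 mm), with side walls 12 mm high that flare outwards, leads in.
- mark_mid (a point): Point on the rail's axis at the yellow position mark, on the panel's face (z = 0 of the rail); the mark is two yellow stripes, 6 mm wide, one above and one below the rail, in line with this point. Axes level, y along the rail. The carrier's centre belongs beside this point, measured along y.
- cap_base (a point): Point on the rail's axis on the panel's face, 130 mm from the rail's middle, under the red end cap (50 x 12 mm, 20 mm high), fixed, which blocks this end of the rail.
- bolt_knob (a point): Centre of the bolt's green knob (14 x 14 mm, z = 16 to 46 mm above the panel's face), 130 mm along the rail from its middle, at the open end. x points down the slope, z out of the panel. Drawn back it is 42 mm up the slope from the rail's axis, shut 10 mm. Its tongue runs in a fixed black guide 20 mm wide, 16 mm high, 26 to 62 mm up the slope.
- bolt (a joint): Travel of the bolt in m: near 0 drawn back (the rail's end is free), 0.032 fully shut across the end of the rail, at a hard stop; it moves straight down the slope, rubs with about 2 N and stays where it is left.
- spare_mid (a point): Centre of a blue carrier of the same shape and size, standing upright on the bench: not wanted, leave alone.
- jbox: Grey junction box with white lid, 80 x 80 x 46 mm, loose; origin under its centre. Leave alone.
- driver: Screwdriver with red handle lying on the bench; leave alone.
- coupling: Steel conduit coupling, a tube 32 mm across and 45 mm tall, standing; origin under its centre. Leave alone.
- tape: Black roll of tape, 68 mm across, 18 mm high, lying flat; leave alone.
- level: Yellow spirit level, 400 mm long (y), 24 mm wide, 50 mm high, standing on edge beyond the panel; leave alone.
There are look-alikes about, which are no part of the job. Leave any purple or turquoise look-alike of the carrier alone.

How it is judged:
On the way, in this order (a step that is already met when the one before it is completed fails the run):
1. the orange carrier has entered the rail with its whole foot under the lips (x of carrier_mid in the frame of rail_mid between -0.005 and 0.005 m and z of carrier_mid in the frame of rail_mid between 0.027 and 0.0365 m and angle between the z axis of carrier_mid and the z axis of rail_mid, either way round below 0.15 rad and angle between the y axis of carrier_mid and the y axis of rail_mid, either way round below 0.15 rad and y of carrier_mid in the frame of rail_mid between -0.088 and 0.088 m), for 0.1 s.
2. the carrier is in the rail, centred on the yellow mark within 6 mm (all of step 1 and y of carrier_mid in the frame of mark_mid between -0.006 and 0.006 m), for 0.2 s.
3. the bolt is shut, the carrier still at the mark (all of step 2 and value of joint bolt above 0.027 m), for 0.2 s.
At the end, for the whole second after the job is handed in: The orange carrier rests in the rail with its foot under the lips, its centre within 6 mm of the yellow mark along the rail, and the bolt is shut (27 of its 32 mm of travel or more); all released and at rest (all of step 3 and linear speed of carrier below 0.02 m/s); the robot touches nothing.
It fails at once if one of the other loose things on the bench is shifted by more than 25 mm (distance of any of spare_mid, jbox, driver, coupling, tape, level from where it was at the start of the episode above 0.025 m).
It also fails if it takes over 58 s, if anything falls off the work surface, if the arm or the gripper's body presses on something with over 40 N, if the wrist force passes 120 N, or if a joint passes its speed limit or range.

## Robot

A 7-joint arm with a two-finger parallel gripper is mounted at the origin on the work surface. World frame = base frame: x ahead of the robot, y to its left, z up, the work surface at z = 0. Lengths are in m, angles in rad, forces in N, time in s.
With the tool pointing down it reaches from about 0.425 to 0.975 m from the base axis. Payload 16.7 kg.
Tool frame: the origin (TCP) lies between the finger pads; the fingertips stand 22 mm ahead of it and the grasp point (between the pads) lies 3 mm ahead of it (env.tip_reach is the distance from the TCP to the fingertips, in m); x points along the fingers, y is the direction in which the jaws open and shut, and the axes are right-handed (so a half turn about x gives the same grasp; the last joint's range is limited). The gripper opens to 85 mm and grips with 20 to 120 N. Pads are 22 mm wide; open, the fingers measure 114 mm over their backs; the gripper's body (76 mm by 85 mm) begins 54 mm behind the grasp point. The pads swing forward as they close: fully open they stand 13 mm farther back than shut.
Start: joints at [1.048, 0.426, 0.074, 1.606, -0.034, 1.111, -0.067], TCP at [0.246, -0.628, 0.253] pointing down, gripper open.
Joint ranges: [-2.85, 2.85], [-0.5, 2.14], [-1.23, 1.37], [0.21, 2.46], [-1.02, 4.16], [0.16, 2.05], [-2.73, 2.73]. Speed limits (rad/s): [1.89, 1.89, 2.39, 2.39, 3.01, 3.01, 3.01].

## Interface

Orientations are given as a rotation vector (axis times angle).
In Python, from cell import env, eyes gives the robot as it stands. The module is installed in compiled form; this text tells all that it offers.
- The arm moves only by the tool carry_out, never from a script. Its argument "steps" is a list of rows, each a list of 6 numbers: the shift along the tool's x, y, z as a fraction of full scale, then the turn, a rotation vector about the tool's x, y, z as a fraction of full scale. In form: [[dx, dy, dz, wx, wy, wz], ...]. A call has exactly 10 rows; each row shifts and turns the commanded pose from where the row before left it, along the tool's axes as they then stand; what a row does not reach is not made up. Full scale, the value 1, is 300 mm for a shift and pi rad for a turn. A row lasts 1/10 s, in which the tool goes at most 50 mm and 8.59 degrees, less where a joint would pass 70% of its speed; a pose out of reach is approached as far as the arm can. A call with a number of a shift or a turn outside -1 to 1 is refused whole. A call with a gripper value outside its range is refused whole. "hand" is the opening, from -1 (shut) to 1 (fully open), so that 0 is half open, set as the call begins (left out, the last holds). The fingers move at their own pace and stop on an object; "squeeze" is the grip in N (left out, the last holds). Time passes only in rows, so rows that do not move let the fingers close, or fill a call up. It gives the time, the measured TCP pose, the force and the opening at its end, in the units of the state.
- env.sense(): the state, without advancing time (a new reading comes with each control period).
- eyes.capture(name): name is "scene" or "top" or "wrist"; returns a dict with "color" (400x640x3 uint8, red, green, blue), "mtx" (3x3 intrinsics, pixels), "cam_to_world" (4x4, takes a point from camera to world coordinates). Camera axes: x right, y up, looking along -z (the intrinsics and any distortion apply to the point x, -y, -z); pixel columns grow to the right and rows downward; lengths in m; the calibration is good to about 2 mm. A picture is of the moment at which its call begins. There is no depth.
- env.close_job(): hands the job in, once; it reports no verdict.
Trained networks look in the newest picture that a camera, given by its name, has taken for a name from the list of things; names that differ only in an ending like _2 or _b are one class to them, and where a whole thing is asked for, a point or a joint stands for the part that bears it (a point fixed in the world has none). Each returns a list of dicts, best first, with "conf" (0 to 1); they miss things now and then, are a little off and sometimes report something else, mostly with a low value. They report only what shows in the picture. A call takes as long as a camera call. They do not tell look-alikes from the thing itself.
- eyes.silhouettes(camera, query): "pixels" (400x640 bool, what is visible of it) and "pixel" ([column, row] in pixels, amid what is visible of it).
The state is a dict: "time": time; "joint_pos": joint angles; "dq": joint speeds; "joint_torque": joint torques, N m; "position": TCP position; "orientation": TCP orientation; "wrist_force": force on the tool from outside, world axes, zero at the start; "wrist_torque": the same for the moment, N m; "grip_width": finger opening in m.
Only numpy, scipy, OpenCV 4.12 (cv2) and the standard library are available. Lean on these libraries where they do the work, as an engineer would, in place of code of your own. Each camera call takes 0.05 s, during which the arm holds its last target.

## Working session

There is one attempt and no reset: what is moved stays moved. The work goes in short steps, Python scripts to look and compute and a tool call to move; the robot and the scene stay as the last step left them, time stands still between calls to the robot, and variables do not carry over. Pictures are saved under pics/ and viewed, and the job is handed in when it is done.

Besides the shell and the picture viewer there is one more tool, called as name(argument=value, ...) on one line, values as JSON. carry_out: Moves the arm, as the interface text tells. Its arguments: {"type":"object","properties":{"steps":{"type":"array"},"hand":{"type":"number"},"squeeze":{"type":"number"}},"required":["steps"]}

```bash
mkdir -p pics; ls; cat > h.py <<'E'
import numpy as np, cv2, pickle
from cell import env, eyes
from scipy.spatial.transform import Rotation as R
def cap(n,tag):
    d=eyes.capture(n); cv2.imwrite(f'pics/{tag}.png',d['color'][:,:,::-1]); pickle.dump(d,open(f'pics/{tag}.pkl','wb')); return d
E
python3 - <<'E'
from h import *
for n in ['scene','top','wrist']:
    d=cap(n,n+'0'); print(n,d['mtx'].round(1).tolist(),d['cam_to_world'].round(4).tolist(),[k for k in d])
s=env.sense(); print({k:np.round(v,4).tolist() for k,v in s.items()}, env.tip_reach)
E
```

```text
pics
scene [[418.6, 0.0, 315.9], [0.0, 418.6, 201.2], [0.0, 0.0, 1.0]] [[0.7589, -0.3489, 0.5498, 1.0704], [0.6509, 0.431, -0.625, -0.6038], [-0.0189, 0.8322, 0.5541, 0.6281], [0.0, 0.0, 0.0, 1.0]] ['color', 'mtx', 'cam_to_world']
top [[388.1, 0.0, 319.1], [0.0, 388.1, 202.1], [0.0, 0.0, 1.0]] [[0.0294, 0.9903, -0.1358, 0.4369], [-0.9995, 0.0276, -0.0155, -0.0037], [-0.0116, 0.1362, 0.9906, 1.0143], [0.0, 0.0, 0.0, 1.0]] ['color', 'mtx', 'cam_to_world']
wrist [[357.6, 0.0, 318.8], [0.0, 357.6, 199.8], [0.0, 0.0, 1.0]] [[0.3652, 0.8838, 0.2923, 0.3217], [-0.9309, 0.3473, 0.113, -0.6001], [-0.0017, -0.3134, 0.9496, 0.372], [0.0, 0.0, 0.0, 1.0]] ['color', 'mtx', 'cam_to_world']
{'time': 0.15, 'joint_pos': [1.0475, 0.4266, 0.0738, 1.6065, -0.0341, 1.1108, -0.0671], 'dq': [-0.0004, -0.0031, -0.0007, -0.0027, -0.0002, -0.0014, 0.0004], 'joint_torque': [0.0053, -95.032, 3.7635, -46.3762, 0.0193, 0.0078, 0.0001], 'position': [0.2464, -0.6281, 0.2528], 'orientation': [2.0173, 0.3825, -2.0178], 'wrist_force': [-0.7743, 0.3456, -0.2806], 'wrist_torque': [-0.0047, -0.0075, 0.0059], 'grip_width': 0.0855} 0.022
```

View pics/scene0.png

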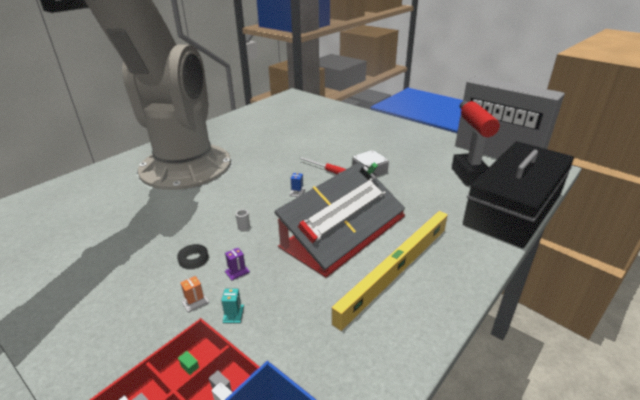

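View pics/top0.png

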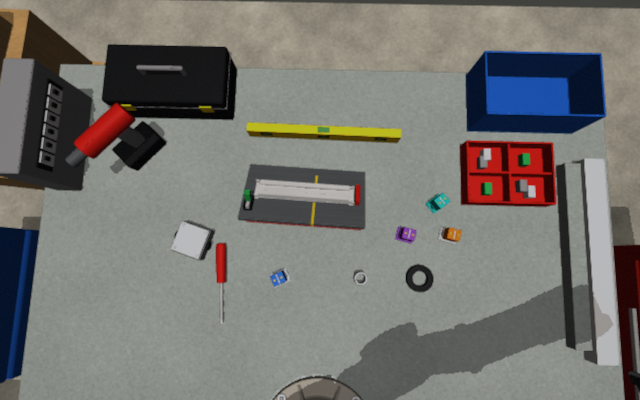

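View pics/wrist0.png

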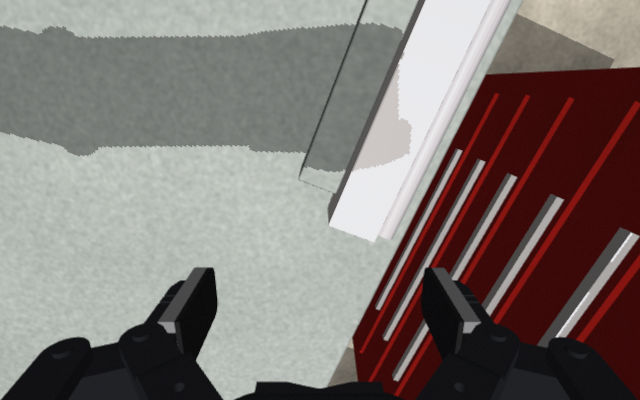

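```bash
python3 - <<'E'
import cv2,numpy as np
s=cv2.imread('pics/scene0.png');t=cv2.imread('pics/top0.png')
a=cv2.resize(s[235:335,160:280],None,fx=3.3,fy=3.3,interpolation=3)
b=cv2.resize(t[180:290,380:480],(396,330),interpolation=3)
c=cv2.resize(t[155:235,230:375],(435,240),interpolation=3); d=cv2.resize(s[155:275,260:415],(350,240),interpolation=3)
m=np.zeros((590,795,3),np.uint8); m[:330,:396]=a[:330,:396]; m[:330,398:794]=b[:330,:396]; m[335:575,:435]=c; m[335:575,440:790]=d
cv2.imwrite('pics/crop1.png',m)
E
```

```text
(no output)
```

View pics/crop1.png

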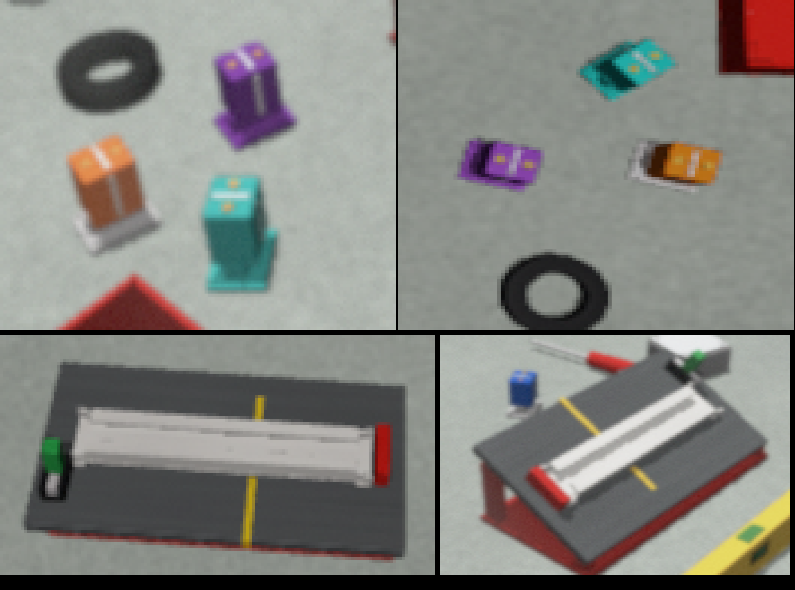

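Candidates: orange carrier scene (192,291)/top (453,234); purple (235,263)/(407,234); turquoise (232,305)/(438,203); blue spare (297,182)/(279,278). I choose the orange one: orange head, steel foot and white line are confirmed in the crop. The open end, with the green knob, is at top (249,198), which is world +y. The red cap is at (358,194), and the mark is at about (314,200).

```bash
cat >> h.py <<'E'
def ray(d,px):
    K=np.asarray(d['mtx']);T=np.asarray(d['cam_to_world']); p=np.linalg.inv(K)@[px[0],px[1],1]
    v=T[:3,:3]@[p[0],-p[1],-p[2]]; return T[:3,3],v/np.linalg.norm(v)
def tri(obs):
    A=np.zeros((3,3));b=np.zeros(3);r=[]
    for d,px in obs:
        o,v=ray(d,px);P=np.eye(3)-np.outer(v,v);A+=P;b+=P@o;r.append((o,v))
    x=np.linalg.solve(A,b); return x,[float(np.linalg.norm(np.cross(x-o,v))) for o,v in r]
def onz(d,px,z):
    o,v=ray(d,px); return o+v*(z-o[2])/v[2]
def proj(d,X):
    T=np.linalg.inv(d['cam_to_world']); p=T[:3,:3]@X+T[:3,3]; q=d['mtx']@[p[0],-p[1],-p[2]]; return q[:2]/q[2]
def load(t): return pickle.load(open(f'pics/{t}.pkl','rb'))
E
python3 - <<'E'
from h import *
S=load('scene0');T=load('top0')
out={}
for q in ['carrier','rail','bolt_knob','cap_base','spare_mid','jbox','driver','coupling','tape','level']:
    for c in ['scene','top']:
        try:
            r=eyes.silhouettes(c,q)
            print(q,c,[(round(x['conf'],2),np.round(x['pixel']).tolist(),int(x['pixels'].sum())) for x in r[:5]])
        except Exception as e: print(q,c,e)
# head tops white line middle: orange
# crop coords-> px
s=lambda u,v:(160+u/3.3,235+v/3.3)
t=lambda u,v:(380+(u-398)/3.96,180+v/3.0)
print('orange headtop',tri([(S,s(103,155)),(T,t(694,162))]))
c=lambda u,v:(230+u/3,155+(v-335)/3); e=lambda u,v:(260+(u-440)*155/350,155+(v-335)/2)
print('knob top',tri([(T,c(52,442)),(S,e(694,357))]))
print('cap top',tri([(T,c(383,455)),(S,e(548,482))]))
print('mark hi',tri([(T,c(261,397)),(S,e(653,487))]))
print('mark lo',tri([(T,c(247,544)),(S,e(563,400))]))
print(env.sense()['time'])
E
```

```text
carrier scene [(0.87, [193.0, 293.0], 652), (0.71, [308.0, 232.0], 244), (0.69, [230.0, 304.0], 633), (0.59, [236.0, 266.0], 513)]
carrier top [(0.81, [406.0, 234.0], 249), (0.69, [451.0, 234.0], 247), (0.68, [438.0, 205.0], 259)]
rail scene [(0.86, [341.0, 209.0], 1647)]
rail top [(0.98, [308.0, 192.0], 1734)]
bolt_knob scene [(0.61, [377.0, 168.0], 85)]
bolt_knob top []
cap_base scene [(0.77, [306.0, 231.0], 197)]
cap_base top []
spare_mid scene [(0.62, [301.0, 186.0], 242)]
spare_mid top [(0.74, [279.0, 274.0], 241), (0.68, [304.0, 190.0], 1833)]
jbox scene [(0.74, [375.0, 158.0], 511)]
jbox top [(0.85, [194.0, 242.0], 1146)]
driver scene [(0.73, [329.0, 168.0], 162), (0.49, [191.0, 296.0], 636), (0.23, [375.0, 159.0], 483)]
driver top [(0.7, [220.0, 261.0], 383)]
coupling scene [(0.81, [239.0, 220.0], 265)]
coupling top [(0.59, [365.0, 277.0], 113)]
tape scene [(0.74, [198.0, 257.0], 556)]
tape top [(0.86, [417.0, 272.0], 385)]
level scene [(0.94, [386.0, 274.0], 3248), (0.51, [310.0, 232.0], 195)]
level top [(0.55, [278.0, 278.0], 240)]
orange headtop (array([ 0.49874384, -0.32352603,  0.05652231]), [0.0004837029769697597, 0.0004837029769698959])
knob top (array([0.57848672, 0.17572802, 0.12409001]), [0.0034289964841006503, 0.0034289964841009287])
cap top (array([ 0.5850306 , -0.08154832,  0.08408101]), [0.0009380266502124516, 0.0009380266502124231])
mark hi (array([0.63762007, 0.0184841 , 0.04327963]), [0.000312141754528649, 0.00031214175452881876])
mark lo (array([0.50935914, 0.0263609 , 0.10539617]), [0.002415240710667297, 0.0024152407106673344])
1.15
```

```bash
cat >> h.py <<'E'
def pose():
    s=env.sense(); return np.array(s['position']),R.from_rotvec(s['orientation'])
def plan(p1,R1,start=None,n=None,show=True):
    p0,R0=pose() if start is None else start
    rv=(R0.inv()*R1).as_rotvec(); d=np.linalg.norm(np.array(p1)-p0)
    if n is None: n=int(max(np.ceil(d/0.049),np.ceil(np.linalg.norm(rv)/np.radians(8.4)),1))
    # constant rotation per row; positions straight
    w=rv/n; rows=[];p=p0;Rc=R0
    for i in range(n):
        q=p0+(np.array(p1)-p0)*(i+1)/n
        t=Rc.inv().apply(q-p)/0.3
        rows.append([*t.round(4),*(w/np.pi).round(4)]); p=q; Rc=Rc*R.from_rotvec(w)
    if show:
        print('n',n)
        for r in rows: print([float(x) for x in r])
    return rows
def down(ang): # tool x down, tool y at heading ang in world xy
    y=np.array([np.cos(ang),np.sin(ang),0]);x=np.array([0,0,-1.]);z=np.cross(x,y); return R.from_matrix(np.c_[x,y,z])
E
python3 - <<'E'
from h import *
p,Rt=pose(); print(Rt.as_matrix().round(3)); W=load('wrist0')['cam_to_world']
M=np.eye(4);M[:3,:3]=Rt.as_matrix();M[:3,3]=p
C=np.linalg.inv(M)@W; print(C.round(4)); np.save('cam.npy',C)
# choose
y=Rt.as_matrix()[:,1]; print('heading',np.degrees(np.arctan2(y[1],y[0])))
for a in [90,0,180,-90,-60]:
    r=(Rt.inv()*down(np.radians(a))).as_rotvec(); print(a,np.degrees(r).round(1))
E
```

```text
[[-0.     0.365 -0.931]
 [ 0.    -0.931 -0.365]
 [-1.    -0.    -0.   ]]
[[ 1.600e-03  3.134e-01 -9.496e-01 -1.186e-01]
 [ 1.000e+00 -6.000e-04  1.500e-03  1.200e-03]
 [-1.000e-04 -9.496e-01 -3.134e-01 -8.040e-02]
 [ 0.000e+00  0.000e+00  0.000e+00  1.000e+00]]
heading -68.5856143140103
90 [-158.6   -0.    -0. ]
0 [-68.6  -0.    0. ]
180 [111.4   0.    0. ]
-90 [21.4 -0.   0. ]
-60 [-8.6 -0.   0. ]
```

```bash
python3 - <<'E'
from h import *
plan([0.499,-0.325,0.19],down(np.radians(-10)),n=10)
E
```

```text
n 10
[0.0211, -0.0634, -0.1153, -0.0325, -0.0, 0.0]
[0.0211, -0.0513, -0.1212, -0.0325, -0.0, 0.0]
[0.0211, -0.0387, -0.1258, -0.0325, -0.0, 0.0]
[0.0211, -0.0256, -0.1291, -0.0325, -0.0, 0.0]
[0.0211, -0.0123, -0.131, -0.0325, -0.0, 0.0]
[0.0211, 0.0011, -0.1316, -0.0325, -0.0, 0.0]
[0.0211, 0.0145, -0.1308, -0.0325, -0.0, 0.0]
[0.0211, 0.0278, -0.1286, -0.0325, -0.0, 0.0]
[0.0211, 0.0408, -0.1251, -0.0325, -0.0, 0.0]
[0.0211, 0.0533, -0.1203, -0.0325, -0.0, 0.0]
```

carry_out(steps=[[0.021,-0.063,-0.115,-0.0325,0,0],[0.021,-0.051,-0.121,-0.0325,0,0],[0.021,-0.039,-0.126,-0.0325,0,0],[0.021,-0.026,-0.129,-0.0325,0,0],[0.021,-0.012,-0.131,-0.0325,0,0],[0.021,0.001,-0.132,-0.0325,0,0],[0.021,0.0145,-0.131,-0.0325,0,0],[0.021,0.028,-0.129,-0.0325,0,0],[0.021,0.041,-0.125,-0.0325,0,0],[0.021,0.053,-0.12,-0.0325,0,0]], hand=1, squeeze=60)

```text
time: 2.15
position: [0.5002, -0.3239, 0.1903]
orientation: [1.335, 1.122, -1.335]
wrist_force: [0.5, -1.6, 0.4]
grip_width: 0.0855
```

```bash
python3 - <<'E'
from h import *
cap('wrist','w1'); s=env.sense(); print(s['time'],s['position'],s['orientation'],np.round(s['dq'],3))
E
```

```text
2.2 [ 0.50439957 -0.31746154  0.18945784] [ 1.32789986  1.13119405 -1.32242993] [ 0.022 -0.012  0.018  0.008 -0.04   0.016 -0.038]
```

View pics/w1.png

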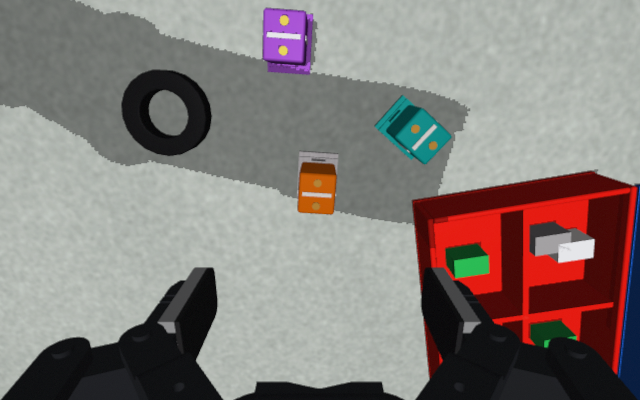

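```bash
python3 - <<'E'
from h import *
d=cap('wrist','w2'); s=env.sense(); print(s['time'],s['position'],s['orientation'],np.round(s['dq'],3)); print(d['cam_to_world'][:3,3])
im=d['color'][:,:,::-1]; cv2.imwrite('pics/w2c.png',cv2.resize(im[140:225,270:370],(700,595),interpolation=cv2.INTER_CUBIC))
E
```

```text
2.25 [ 0.50261797 -0.31988321  0.18976617] [ 1.33232544  1.12760286 -1.32835082] [ 0.047 -0.015  0.075  0.001 -0.     0.015 -0.023]
[ 0.51730506 -0.23967221  0.30897504]
```

View pics/w2c.png

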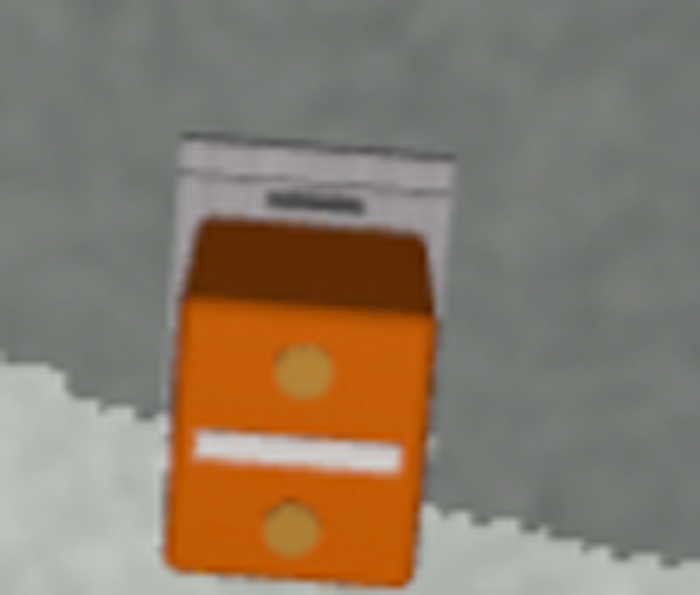

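```bash
python3 - <<'E'
from h import *
d=load('w2'); S=load('scene0');T=load('top0')
c=[(185,297),(435,317),(412,585),(167,570)]
P=[onz(d,(270+u/7,140+v/7),0.055) for u,v in c]; P=np.array(P); print(P.round(4)); print('mid',P.mean(0).round(4))
print([np.linalg.norm(P[i]-P[(i+1)%4]).round(4) for i in range(4)])
for a,b in [(0,1),(3,2),(0,3),(1,2)]: v=P[b]-P[a]; print(np.degrees(np.arctan2(v[1],v[0])).round(2))
mid=(270+np.mean([x[0] for x in c])/7,140+np.mean([x[1] for x in c])/7)
s=(160+103/3.3,235+155/3.3);t=(380+(694-398)/3.96,180+162/3.0)
print(tri([(d,mid),(S,s),(T,t)]),tri([(d,mid),(S,s)]))
E
```

```text
[[ 0.4903 -0.3056  0.055 ]
 [ 0.5159 -0.3119  0.055 ]
 [ 0.509  -0.3415  0.055 ]
 [ 0.4829 -0.3356  0.055 ]]
mid [ 0.4995 -0.3237  0.055 ]
[np.float64(0.0264), np.float64(0.0304), np.float64(0.0267), np.float64(0.0309)]
-13.83
-12.85
-103.82
-103.14
(array([ 0.49908264, -0.32335079,  0.05648262]), [0.0007260773828883913, 0.00016026916906387032, 0.0008462598015063132]) (array([ 0.49949829, -0.32308506,  0.05661808]), [0.00028756798500760485, 0.0002875679850075138])
```

```bash
python3 - <<'E'
from h import *
d=load('w1'); a=np.radians(-13.4); c=np.array([0.4993,-0.3235]); ex=np.array([np.cos(a),np.sin(a)]);ey=np.array([-ex[1],ex[0]])
for px,z in [((417,162),.055),((451,142),.055),((425,110),.055),((376,126),0.),((387,129),.055)]:
    P=onz(d,px,z)[:2]-c; print(px,(P@ex).round(4),(P@ey).round(4))
Rg=down(a); plan([.4993,-.3235,.12],Rg,n=4); plan([.4993,-.3235,.044],Rg,start=(np.array([.4993,-.3235,.12]),Rg),n=4)
E
```

```text
(417, 162) 0.071 0.0284
(451, 142) 0.093 0.0443
(425, 110) 0.0711 0.0651
(376, 126) 0.0475 0.0464
(387, 129) 0.0465 0.0506
n 4
[0.0581, -0.0023, 0.0036, 0.0054, -0.0002, -0.0]
[0.0581, -0.0022, 0.0036, 0.0054, -0.0002, -0.0]
[0.0581, -0.0021, 0.0036, 0.0054, -0.0002, -0.0]
[0.0581, -0.0021, 0.0036, 0.0054, -0.0002, -0.0]
n 4
[0.0633, 0.0, 0.0, 0.0, 0.0, 0.0]
[0.0633, 0.0, 0.0, 0.0, 0.0, 0.0]
[0.0633, 0.0, 0.0, 0.0, 0.0, 0.0]
[0.0633, 0.0, 0.0, 0.0, 0.0, 0.0]
```

carry_out(steps=[[0.06,0,0,0.0095,0,0],[0.08,0,-0.0025,0.0095,0,0],[0.1,0,-0.0025,0,0,0],[0.06,0,0,0,0,0],[0,0,0,0,0,0],[0,0,0,0,0,0],[0,0,0,0,0,0],[0,0,0,0,0,0],[0,0,0,0,0,0],[0,0,0,0,0,0]])

```text
time: 3.25
position: [0.4997, -0.3238, 0.1008]
orientation: [1.381, 1.088, -1.38]
wrist_force: [0.0, -0.8, -0.1]
grip_width: 0.0853
```

```bash
python3 - <<'E'
from h import *
d=cap('wrist','w3'); s=env.sense(); print(s['time'],s['position'],s['orientation'],np.round(s['dq'],3))
plan([.4993,-.3235,.044],down(np.radians(-13.4)))
E
```

```text
3.3 [ 0.49969899 -0.32376116  0.10067254] [ 1.38088026  1.08780815 -1.38053635] [ 0.001  0.006  0.     0.001 -0.     0.001 -0.   ]
n 2
[0.0945, -0.0008, -0.0003, -0.0003, 0.0, -0.0001]
[0.0945, -0.0008, -0.0003, -0.0003, 0.0, -0.0001]
```

View pics/w3.png

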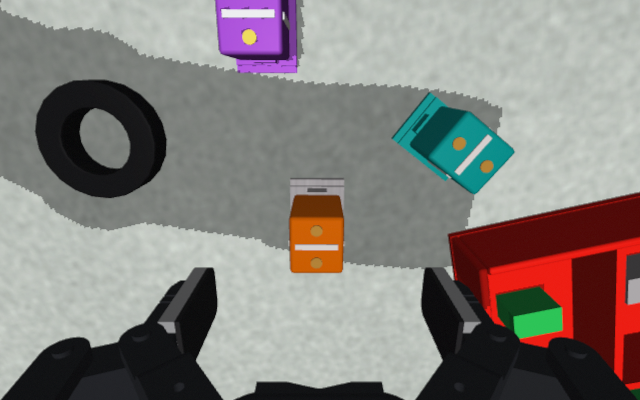

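```bash
python3 - <<'E'
from h import *
d=load('w3'); a=np.radians(-13.4); c=np.array([0.4997,-0.3238]); ex=np.array([np.cos(a),np.sin(a)]);ey=np.array([-ex[1],ex[0]])
for px,z in [((317,247),.055),((449,235),.0),((449,235),.05),((489,275),.0)]:
    P=onz(d,px,z)[:2]-c; print(px,z,(P@ex).round(4),(P@ey).round(4))
E
```

```text
(317, 247) 0.055 -0.0002 -0.0004
(449, 235) 0.0 0.0879 -0.0182
(449, 235) 0.05 0.0681 0.0039
(489, 275) 0.0 0.1192 -0.0486
```

carry_out(steps=[[0.08,0,0,0,0,0],[0.08,0,0,0,0,0],[0.029,-0.001,0,0,0,0],[0,0,0,0,0,0],[0,0,0,0,0,0],[0,0,0,0,0,0],[0,0,0,0,0,0],[0,0,0,0,0,0],[0,0,0,0,0,0],[0,0,0,0,0,0]])

```text
time: 4.3
position: [0.4993, -0.3236, 0.0437]
orientation: [1.381, 1.088, -1.381]
wrist_force: [-1.0, -0.2, -0.5]
grip_width: 0.0857
```

carry_out(steps=[[0,0,0,0,0,0],[0,0,0,0,0,0],[0,0,0,0,0,0],[0,0,0,0,0,0],[0,0,0,0,0,0],[0,0,0,0,0,0],[0,0,0,0,0,0],[0,0,0,0,0,0],[0,0,0,0,0,0],[0,0,0,0,0,0]], hand=-1, squeeze=60)

```text
time: 5.3
position: [0.4994, -0.3236, 0.0437]
orientation: [1.381, 1.088, -1.381]
wrist_force: [-0.0, 0.1, 4.3]
grip_width: 0.0273
```

```bash
python3 - <<'E'
from h import *
p,Rc=pose(); q=p+[0,0,.1]; plan([.56,.03,.29],down(np.radians(-3.5)),start=(q,Rc),n=9)
E
```

```text
n 9
[-0.0542, -0.0087, -0.1326, -0.0062, 0.0, -0.0]
[-0.0542, -0.0062, -0.1327, -0.0062, 0.0, -0.0]
[-0.0542, -0.0036, -0.1328, -0.0062, 0.0, -0.0]
[-0.0542, -0.001, -0.1329, -0.0062, 0.0, -0.0]
[-0.0542, 0.0016, -0.1329, -0.0062, 0.0, -0.0]
[-0.0542, 0.0041, -0.1328, -0.0062, 0.0, -0.0]
[-0.0542, 0.0067, -0.1327, -0.0062, 0.0, -0.0]
[-0.0542, 0.0093, -0.1326, -0.0062, 0.0, -0.0]
[-0.0542, 0.0118, -0.1324, -0.0062, 0.0, -0.0]
```

carry_out(steps=[[-0.05,0,0,0,0,0],[-0.12,0,0,0,0,0],[-0.16,0,0,0,0,0],[-0.054,-0.009,-0.133,-0.006,0,0],[-0.054,-0.006,-0.133,-0.006,0,0],[-0.054,-0.003,-0.133,-0.006,0,0],[-0.054,0,-0.133,-0.006,0,0],[-0.054,0.003,-0.133,-0.006,0,0],[-0.054,0.005,-0.133,-0.006,0,0],[-0.054,0.007,-0.133,-0.006,0,0]])

```text
time: 6.3
position: [0.5479, -0.0467, 0.2576]
orientation: [1.284, 1.158, -1.284]
wrist_force: [2.1, 1.0, -1.9]
grip_width: 0.0274
```

carry_out(steps=[[-0.02,0.009,-0.133,-0.006,0,0],[-0.01,0.01,-0.133,-0.006,0,0],[0,0,0,0,0,0],[0,0,0,0,0,0],[0,0,0,0,0,0],[0,0,0,0,0,0],[0,0,0,0,0,0],[0,0,0,0,0,0],[0,0,0,0,0,0],[0,0,0,0,0,0]])

```text
time: 7.3
position: [0.5614, 0.0304, 0.265]
orientation: [1.258, 1.177, -1.258]
wrist_force: [0.0, 0.2, -0.4]
grip_width: 0.0272
```

```bash
python3 - <<'E'
from h import *
d=cap('wrist','w4'); s=env.sense(); print(s['time'],s['position'],s['orientation'],np.round(s['dq'],3),s['grip_width'])
E
```

```text
7.35 [0.56143146 0.0304636  0.26502753] [ 1.25782609  1.1772811  -1.25778783] [-0.001 -0.    -0.001 -0.    -0.001  0.    -0.001] 0.026880406681010913
```

View pics/w4.png

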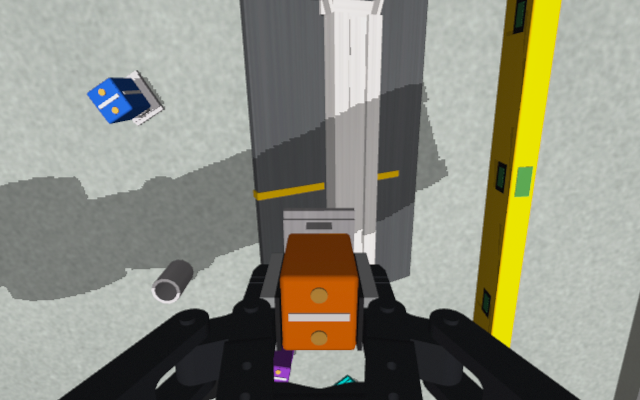

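carry_out(steps=[[0,0,-0.1,0,0,0],[0,0,-0.13,0,0,0],[0,0,-0.1,0,0,0],[0,0,0,0,0,0],[0,0,0,0,0,0],[0,0,0,0,0,0],[0,0,0,0,0,0],[0,0,0,0,0,0],[0,0,0,0,0,0],[0,0,0,0,0,0]])

```text
time: 8.35
position: [0.568, 0.129, 0.2651]
orientation: [1.258, 1.177, -1.258]
wrist_force: [0.2, 0.4, -1.8]
grip_width: 0.0272
```

```bash
python3 - <<'E'
from h import *
d=cap('wrist','w5'); s=env.sense(); print(s['time'],s['position'],s['orientation'],np.round(s['dq'],3))
im=d['color'][:,:,::-1]; cv2.imwrite('pics/w5c.png',cv2.resize(im[0:230,180:460],(700,575),interpolation=cv2.INTER_CUBIC))
im=load('w4')['color'][:,:,::-1]; cv2.imwrite('pics/w4c.png',cv2.resize(im[0:230,180:460],(700,575),interpolation=cv2.INTER_CUBIC))
E
```

```text
8.4 [0.56797633 0.12911517 0.26505084] [ 1.25794663  1.17711832 -1.25792037] [-0.003  0.001 -0.002 -0.001  0.001  0.002 -0.   ]
```

View pics/w5c.png

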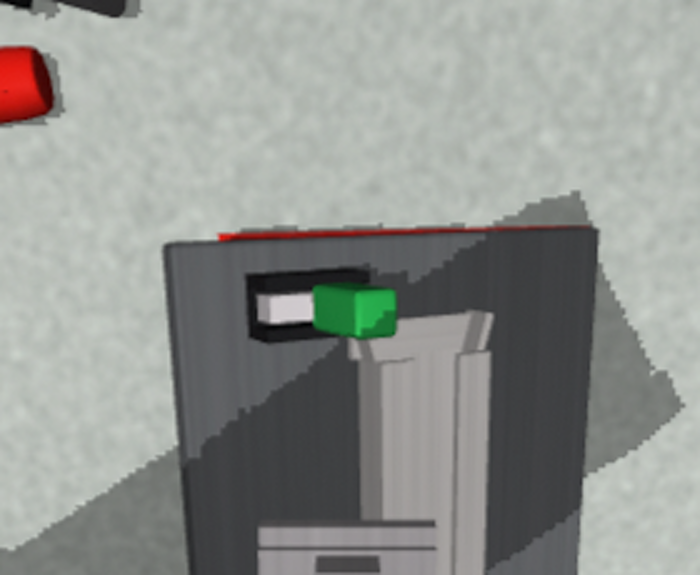

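View pics/w4c.png

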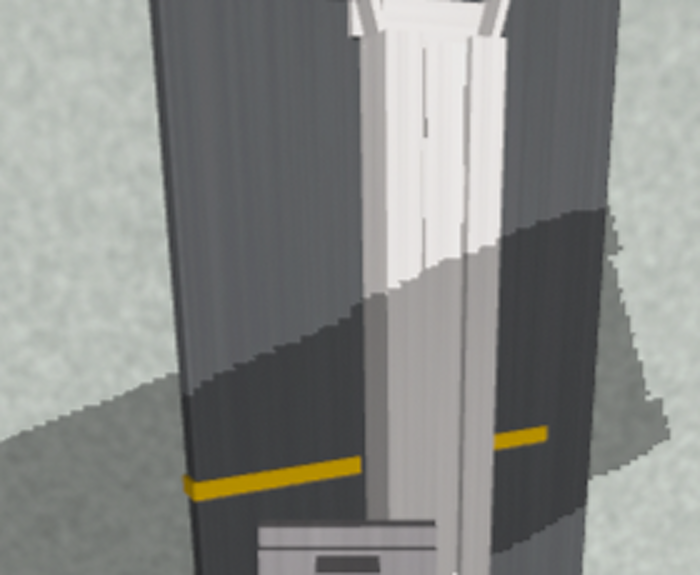

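```bash
cat > fit.py <<'E'
from h import *
from scipy.optimize import least_squares
S=load('scene0');T=load('top0');W4=load('w4');W5=load('w5')
w=lambda u,v:(180+u/2.5,v/2.5); c=lambda u,v:(230+u/3,155+(v-335)/3); e=lambda u,v:(260+(u-440)*155/350,155+(v-335)/2)
obs=[(W4,w(385,38),(-22,110,16),1),(W4,w(505,38),(22,110,16),1),(W5,w(382,362),(-22,110,16),1),(W5,w(490,352),(22,110,16),1),
(W5,w(365,290),(-49,137,46),1),(W5,w(395,290),(-35,137,46),1),(W5,w(396,335),(-35,123,46),1),(W5,w(362,338),(-49,123,46),1),
(W5,w(314,285),(-49,137,16),1),
(T,c(78,408),(22,122,8),2),(T,c(383,425),(25,-130,20),2),(T,c(383,486),(-25,-130,20),2)]
mark=[(W4,w(190,490)),(W4,w(360,464)),(W4,w(495,441)),(W4,w(547,433)),(T,c(261,397)),(T,c(247,544))]
def Rr(p): return R.from_euler('z',p[2]).as_matrix()@R.from_euler('y',np.radians(28)).as_matrix()
def res(p,free=True):
    M=Rr(p);o=np.array([p[0],p[1],p[3]]);r=[]
    for d,px,X,s in obs: r+=list((proj(d,o+M@(np.array(X)/1000))-px)/s)
    for i,(d,px) in enumerate(mark):
        r+=list((proj(d,o+M@np.array([p[5+i],p[4],0]))-px)/(1 if d is W4 else 2))
    r.append((p[3]-.068)/(.0005 if not free else .02)); return np.array(r)
if __name__=='__main__':
    p0=[.57,.05,-.06,.068,-.03]+[-.085,-.02,.02,.05,.08,-.08]
    for f in (True,False):
        q=least_squares(res,p0,args=(f,),loss='soft_l1'); J=q.jac; cov=np.linalg.pinv(J.T@J)
        print(q.x.round(4),np.degrees(q.x[2]).round(2),'sd',np.sqrt(np.diag(cov))[:5].round(4)); print(res(q.x,f).round(1).tolist())
    np.save('rail.npy',q.x[:5])
E
python3 fit.py
```

```text
[ 0.5886  0.0466 -0.0557  0.0582 -0.0281 -0.0888 -0.0242  0.0369  0.0632
  0.0605 -0.0898] -3.19 sd [0.001  0.0004 0.0077 0.0027 0.0008]
[1.5, -0.6, 0.1, 3.4, 0.9, -0.2, -0.0, -0.5, -3.7, 0.2, 1.0, -0.8, 0.5, 0.4, -2.4, 0.7, -1.5, -0.6, 0.9, 0.7, 0.3, -0.0, 0.1, -2.1, -0.0, -0.2, -0.1, -0.4, 0.0, 0.3, 0.0, 0.2, 0.7, 0.1, 0.4, 0.0, -0.5]
[ 0.5875  0.0475 -0.0588  0.0677 -0.0266 -0.0857 -0.0228  0.0366  0.0621
  0.0596 -0.0891] -3.37 sd [0.001  0.0003 0.0075 0.0006 0.0007]
[0.9, -4.4, 1.2, 0.2, 0.3, 0.6, 0.7, 0.3, -4.7, 0.1, 0.7, -0.9, 0.1, 1.0, -3.4, 1.2, -3.0, -0.9, 0.4, 0.4, 0.3, -0.1, 0.0, -2.0, -0.1, -0.4, -0.1, -0.4, 0.1, 0.5, 0.1, 0.5, 0.2, 0.0, -0.2, -0.0, -0.5]
```

```bash
cat > ov.py <<'E'
from fit import *
import sys
def wire():
    L=[]
    def poly(pts,closed=True):
        pts=list(pts); 
        for a,b in zip(pts,pts[1:]+(pts[:1] if closed else [])): L.append((a,b))
    for x in(-22,-9,9,22): poly([(x,-110,16),(x,110,16)],False)
    poly([(-22,110,16),(-9,110,16)],False);poly([(9,110,16),(22,110,16)],False)
    poly([(-22,110,0),(-22,-110,0)],False);poly([(-22,110,0),(-22,110,16)],False)
    for x,z in((-49,46),):pass
    poly([(-49,137,46),(-35,137,46),(-35,123,46),(-49,123,46)]); poly([(-49,137,16),(-49,137,46)],False);poly([(-49,123,16),(-49,123,46)],False)
    poly([(-62,120,16),(-26,120,16),(-26,140,16),(-62,140,16)])
    poly([(-25,-124,20),(25,-124,20),(25,-136,20),(-25,-136,20)])
    return L
def draw(tag,p,box,out,k):
    d=load(tag);im=d['color'][:,:,::-1];x0,y0,x1,y1=box
    im=cv2.resize(im[y0:y1,x0:x1],None,fx=k,fy=k,interpolation=cv2.INTER_CUBIC).copy()
    M=Rr(p);o=np.array([p[0],p[1],p[3]])
    f=lambda X:tuple(int(v) for v in ((proj(d,o+M@(np.array(X)/1000))+.5-[x0,y0])*k).round())
    for a,b in wire():cv2.line(im,f(a),f(b),(255,0,255),1,cv2.LINE_AA)
    for s in(-3,3):
        cv2.line(im,f((-85,p[4]*1000+s,0)),f((85,p[4]*1000+s,0)),(255,255,0),1,cv2.LINE_AA)
    cv2.imwrite(out,im)
if __name__=='__main__':
    p=np.load('rail.npy')
    draw('w5',p,(240,80,420,230),'pics/ov5.png',4); draw('w4',p,(240,0,430,210),'pics/ov4.png',2.8)
    draw('top0',p,(230,150,375,235),'pics/ovt.png',5); draw('scene0',p,(265,155,415,275),'pics/ovs.png',4.5)
E
python3 ov.py
```

```text
(no output)
```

View pics/ov5.png

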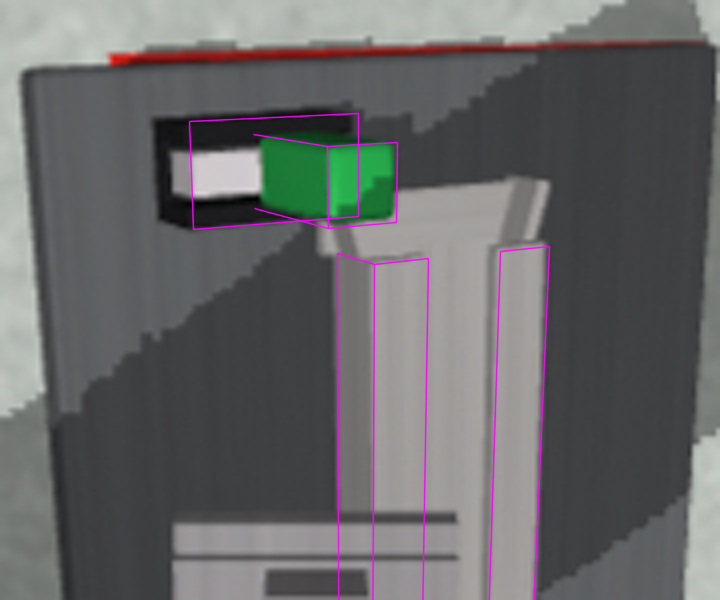

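View pics/ov4.png

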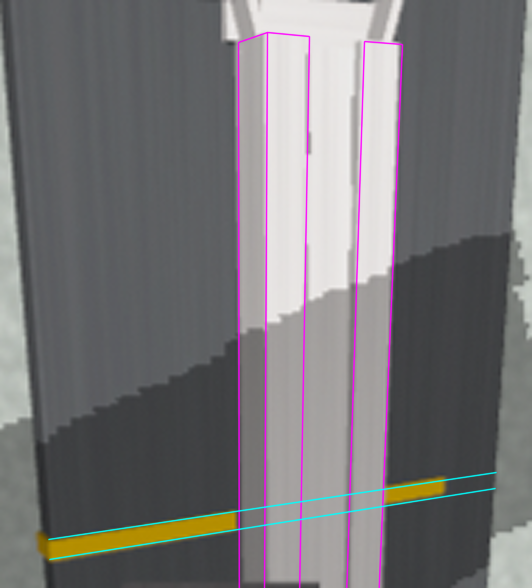

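View pics/ovt.png

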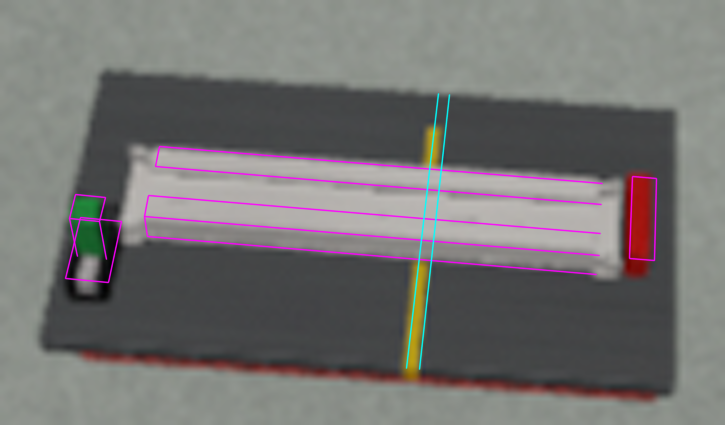

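View pics/ovs.png

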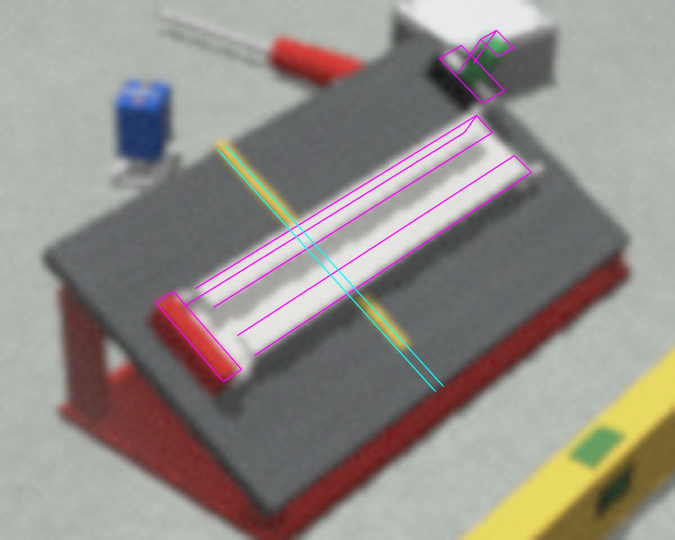

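```bash
cat > fit2.py <<'E'
from h import *
from scipy.optimize import least_squares
W4=load('w4');W5=load('w5');S=load('scene0');T=load('top0')
a=lambda u,v:(240+u/4-.5,80+v/4-.5); b=lambda u,v:(240+u/2.8-.5,v/2.8-.5)
t=lambda u,v:(230+u/5-.5,150+v/5-.5)
obs=[(W5,a(374,261),(-22,110,16)),(W5,a(428,256),(-9,110,16)),(W5,a(498,245),(9,110,16)),(W5,a(549,242),(22,110,16)),(W5,a(336,254),(-22,110,0)),
(W5,a(155,119),(-62,140,0)),(W5,a(158,220),(-62,120,0)),
(W4,b(363,41),(9,110,16)),(W4,b(401,41),(22,110,16)),(W4,b(239,41),(-22,110,0))]
knob=[(W5,a(330,146),(-49,137,46)),(W5,a(397,144),(-35,137,46)),(W5,a(394,221),(-35,123,46)),(W5,a(328,222),(-49,123,46)),(W5,a(262,138),(-49,137,16)),(W5,a(262,208),(-49,123,16))]
lines=[(W4,b(265,500),(-22,16)),(W4,b(381,560),(22,16)),(W4,b(239,500),(-22,0)),(W5,a(373,500),(-22,16)),(W5,a(536,590),(22,16)),(W5,a(338,500),(-22,0))]
mark=[(W4,b(50,549)),(W4,b(236,520)),(W4,b(386,495)),(W4,b(445,486))]
topp=[(T,t(641,177),(25,-130,20)),(T,t(410,374),'m'),(T,t(432,130),'m'),(T,t(420,265),'m')]
def Rr(p): return R.from_euler('z',p[2]).as_matrix()@R.from_euler('y',np.radians(28)).as_matrix()
def res(p,oz=None,s=.0005):
    M=Rr(p);o=np.array([p[0],p[1],p[3]]);r=[];P=lambda d,X:proj(d,o+M@(np.array(X,float)/1000))
    for d,px,X in obs:r+=list(P(d,X)-px)
    for d,px,X in knob:r+=list(P(d,np.array(X)+[p[5],0,0])-px)
    k=6
    for d,px,(x,z) in lines: r+=list(P(d,(x,p[k],z))-px);k+=1
    for d,px in mark: r+=list(P(d,(p[k],p[4]*1000,0))-px);k+=1
    r.append((p[3]-.068)/s); return np.array(r)
if __name__=='__main__':
    p0=[.5875,.0475,-.059,.068,-.027,0]+[0]*6+[-85,-22,22,50]
    for s in (1,.0005):
        q=least_squares(res,p0,args=(None,s),loss='soft_l1',x_scale='jac'); print(q.x.round(4).tolist(),np.degrees(q.x[2]).round(2)); print(res(q.x,None,s).round(1).tolist())
    np.save('rail.npy',q.x[:5])
    p=q.x;M=Rr(p);o=np.array([p[0],p[1],p[3]])
    for n,X in [('mouth',(0,110,3)),('start',(0,150,3)),('mark',(0,p[4]*1000,3))]: print(n,(o+M@(np.array(X)/1000)).round(4))
E
python3 fit2.py
```

```text
[0.588, 0.0477, -0.0527, 0.0671, -0.0265, 0.9015, -16.7782, -43.1479, -20.3941, 58.4299, 28.2804, 53.6721, -85.2718, -23.7189, 35.0967, 60.8953] -3.02
[-0.2, 0.3, -0.2, 0.2, 0.0, 1.1, -0.4, 0.5, -0.0, -0.5, 0.0, -0.6, 0.5, -0.2, 0.1, -0.3, 0.0, 0.9, -0.8, 0.3, -0.1, -0.2, 0.4, -0.7, 1.1, -0.2, 0.6, 1.1, -1.8, -1.0, -1.3, -0.0, 0.4, 0.0, 0.1, 0.0, 0.5, -0.0, 0.1, -0.0, -0.3, -0.0, 0.0, -0.0, 0.0, 0.0, -0.0, -0.2, 0.0, 0.2, 0.0, 0.0, -0.0]
[0.5879, 0.0477, -0.0531, 0.0679, -0.0264, 0.9192, -16.61, -42.9121, -20.2296, 58.6628, 28.5858, 53.9015, -85.0258, -23.6243, 35.0492, 60.7868] -3.04
[-0.2, 0.5, -0.2, 0.3, 0.1, 1.2, -0.3, 0.6, -0.1, -0.5, -0.1, -0.7, 0.3, -0.1, 0.2, -0.6, 0.2, 0.6, -0.8, 0.0, -0.1, -0.1, 0.5, -0.7, 1.2, -0.1, 0.6, 1.2, -1.8, -1.0, -1.4, 0.0, 0.3, 0.0, 0.2, 0.0, 0.4, -0.0, 0.1, -0.0, -0.3, -0.0, -0.0, 0.0, -0.0, -0.0, -0.0, -0.2, 0.0, 0.2, 0.0, 0.1, -0.2]
mouth [0.5951 0.1575 0.0706]
start [0.5973 0.1975 0.0706]
mark [0.5879 0.0214 0.0706]
```

```bash
cat >> h.py <<'E'
def rail():
    p=np.load('rail.npy');M=R.from_euler('z',p[2])*R.from_euler('y',np.radians(28)); return np.array([p[0],p[1],p[3]]),M,p[4]
def tool(x,y,z): # mm rail coords of TCP
    o,M,_=rail();m=M.as_matrix(); return o+M.apply(np.array([x,y,z])/1000), R.from_matrix(np.c_[-m[:,2],m[:,0],-m[:,1]])
def inrail():
    o,M,_=rail();p,Rt=pose(); _,Rg=tool(0,0,0); return M.inv().apply(p-o)*1000, np.degrees((Rg.inv()*Rt).as_rotvec())
E
python3 - <<'E'
from h import *
print(env.sense()['joint_pos']); A=tool(0,165,100); print(A[0],A[1].as_rotvec()); plan(*A,n=8)
E
```

```text
[ 0.07181203  0.30481596 -0.49526285  1.77987838  0.16094224  1.09695989
 -0.54429943]
[0.64353398 0.21002155 0.1562014 ] [ 0.98567384  1.54590614 -1.59605732]
n 8
[0.0454, 0.0292, -0.0357, -0.0005, -0.0001, -0.0194]
[0.0435, 0.0319, -0.0357, -0.0005, -0.0001, -0.0194]
[0.0414, 0.0346, -0.0357, -0.0005, -0.0001, -0.0194]
[0.0392, 0.0371, -0.0356, -0.0005, -0.0001, -0.0194]
[0.0369, 0.0395, -0.0356, -0.0005, -0.0001, -0.0194]
[0.0344, 0.0417, -0.0355, -0.0005, -0.0001, -0.0194]
[0.0317, 0.0438, -0.0355, -0.0005, -0.0001, -0.0194]
[0.029, 0.0457, -0.0354, -0.0005, -0.0001, -0.0194]
```

carry_out(steps=[[0.045,0.029,-0.036,-0.0005,0,-0.0195],[0.0435,0.032,-0.036,-0.0005,0,-0.0195],[0.0415,0.035,-0.036,-0.0005,0,-0.0195],[0.039,0.037,-0.0355,-0.0005,0,-0.0195],[0.037,0.0395,-0.0355,-0.0005,0,-0.0195],[0.0345,0.042,-0.0355,-0.0005,0,-0.0195],[0.0315,0.044,-0.0355,-0.0005,0,-0.0195],[0.029,0.0455,-0.0355,-0.0005,0,-0.0195],[0,0,0,0,0,0],[0,0,0,0,0,0]])

```text
time: 9.4
position: [0.6435, 0.2107, 0.1554]
orientation: [0.987, 1.55, -1.596]
wrist_force: [-0.1, -0.4, -1.0]
grip_width: 0.0269
```

carry_out(steps=[[0,0,0,0,0,0],[0,0,0,0,0,0],[0,0,0,0,0,0],[0,0,0,0,0,0],[0,0,0,0,0,0],[0,0,0,0,0,0],[0,0,0,0,0,0],[0,0,0,0,0,0],[0,0,0,0,0,0],[0,0,0,0,0,0]])

```text
time: 10.4
position: [0.6436, 0.2106, 0.1563]
orientation: [0.987, 1.55, -1.596]
wrist_force: [-0.7, 0.3, -1.0]
grip_width: 0.0274
```

```bash
python3 - <<'E'
from h import *
d=cap('wrist','w6');d=cap('scene','s6');d=cap('top','t6'); s=env.sense(); print(s['time'],inrail(),np.round(s['joint_pos'],3))
im=cv2.imread('pics/s6.png');cv2.imwrite('pics/s6c.png',cv2.resize(im[100:260,260:460],None,fx=3.5,fy=3.5,interpolation=2))
plan(*tool(0,152,48.5),n=3)
E
```

```text
10.55 (array([-1.67749387e-02,  1.65620466e+02,  1.00148199e+02]), array([-0.04134187,  0.17868931, -0.07903127])) [-0.061  0.815 -0.466  1.294  0.094  1.528 -0.546]
n 3
[0.0573, 0.0001, 0.0153, 0.0001, -0.0003, 0.0001]
[0.0574, 0.0001, 0.0153, 0.0001, -0.0003, 0.0001]
[0.0574, 0.0, 0.0152, 0.0001, -0.0003, 0.0001]
```

View pics/w6.png

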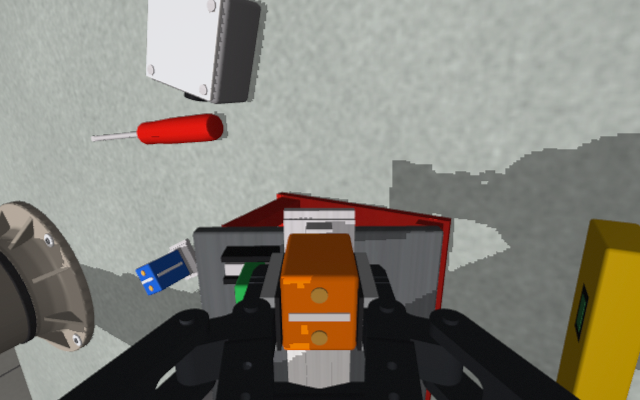

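View pics/s6c.png

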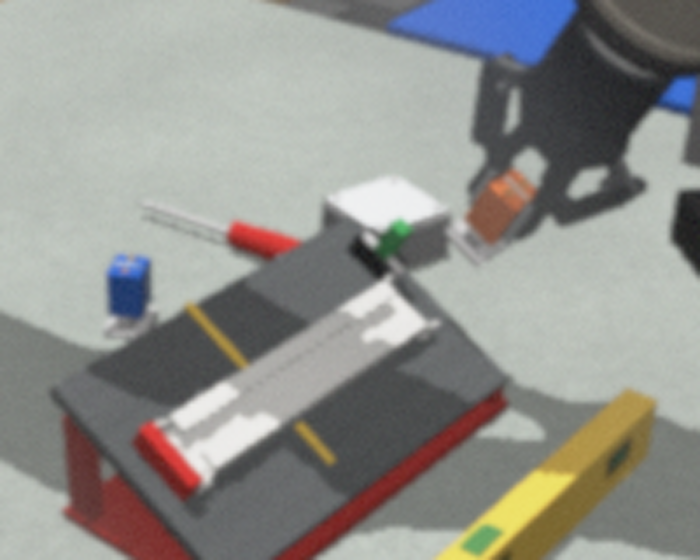

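```bash
python3 - <<'E'
from h import *
im=cv2.imread('pics/w6.png');cv2.imwrite('pics/w6c.png',cv2.resize(im[210:400,190:450],None,fx=3,fy=3,interpolation=2))
d=load('w6');p,Rt=pose()
# back of finger pixel at given tool x planes: compute lateral tool-y for pixel on planes
C=d['cam_to_world']
for px in [(283,300),(262,270),(262,290),(246,268),(246,300),(235,300)]:
    for ahead in [.022,.002,-.01,-.03]:
        o,v=ray(d,px); n=Rt.apply([1,0,0]); P0=p+Rt.apply([ahead,0,0]); t=((P0-o)@n)/(v@n); X=Rt.inv().apply(o+v*t-p); print(px,ahead,(X[1:]*1000).round(1))
E
```

```text
(283, 300) 0.022 [-15.4  16. ]
(283, 300) 0.002 [-13.1   2.6]
(283, 300) -0.01 [-11.7  -5.5]
(283, 300) -0.03 [ -9.4 -18.9]
(262, 270) 0.022 [-24.3   0.5]
(262, 270) 0.002 [-20.7 -10.8]
(262, 270) -0.01 [-18.6 -17.5]
(262, 270) -0.03 [-15.  -28.8]
(262, 290) 0.022 [-24.8  10.7]
(262, 290) 0.002 [-21.2  -2. ]
(262, 290) -0.01 [-19.   -9.6]
(262, 290) -0.03 [-15.3 -22.3]
(246, 268) 0.022 [-31.4  -0.5]
(246, 268) 0.002 [-26.8 -11.6]
(246, 268) -0.01 [-24.1 -18.3]
(246, 268) -0.03 [-19.5 -29.4]
(246, 300) 0.022 [-32.5  16. ]
(246, 300) 0.002 [-27.7   2.6]
(246, 300) -0.01 [-24.9  -5.5]
(246, 300) -0.03 [-20.1 -18.9]
(235, 300) 0.022 [-37.5  16. ]
(235, 300) 0.002 [-32.1   2.6]
(235, 300) -0.01 [-28.8  -5.5]
(235, 300) -0.03 [-23.3 -18.9]
```

View pics/w6c.png

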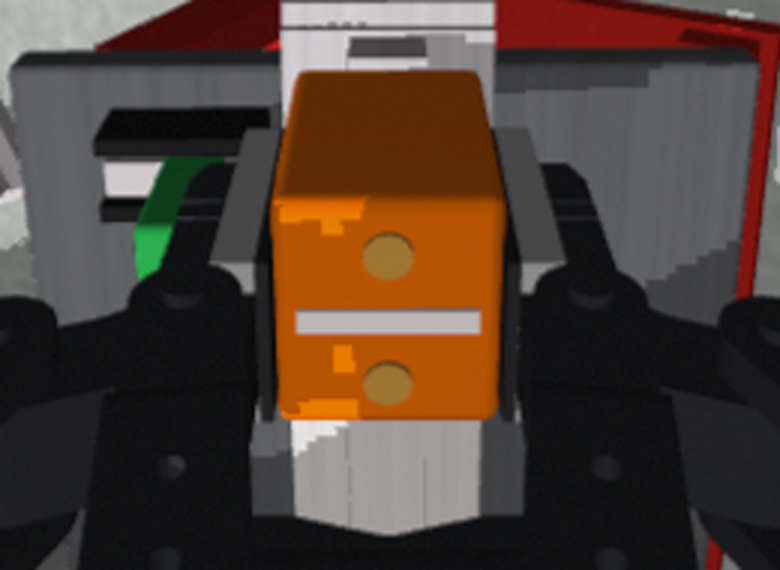

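carry_out(steps=[[0.04,0,0.01,0,0,0],[0.05,0.001,0.015,0,-0.0005,0],[0.045,0.001,0.015,0,-0.0005,0],[0.025,0,0.005,0,0,0],[0.012,0,0,0,0,0],[0,0,0,0,0,0],[0,0,0,0,0,0],[0,0,0,0,0,0],[0,0,0,0,0,0],[0,0,0,0,0,0]])

```text
time: 11.55
position: [0.6193, 0.1986, 0.1107]
orientation: [0.985, 1.547, -1.596]
wrist_force: [0.4, 0.1, -1.7]
grip_width: 0.0273
```

```bash
python3 - <<'E'
from h import *
d=cap('wrist','w7');d=cap('scene','s7'); s=env.sense(); print(s['time'],inrail(),s['wrist_force'])
im=cv2.imread('pics/s7.png');a=cv2.resize(im[140:220,340:440],(400,320),interpolation=2)
b=cv2.resize(cv2.imread('pics/w7.png')[200:400,190:440],(400,320),interpolation=2);cv2.imwrite('pics/m7.png',np.hstack([a,b]))
plan(*tool(.5,100,48.5),n=4)
E
```

```text
11.65 (array([  0.52031926, 152.2487053 ,  48.6712417 ]), array([-0.04120454,  0.00151812, -0.06848443])) [ 0.31994742  0.6929195  -2.43304119]
n 4
[0.0001, -0.0, 0.0435, 0.0001, -0.0, 0.0001]
[0.0001, -0.0, 0.0435, 0.0001, -0.0, 0.0001]
[0.0001, -0.0, 0.0435, 0.0001, -0.0, 0.0001]
[0.0001, -0.0, 0.0435, 0.0001, -0.0, 0.0001]
```

View pics/m7.png

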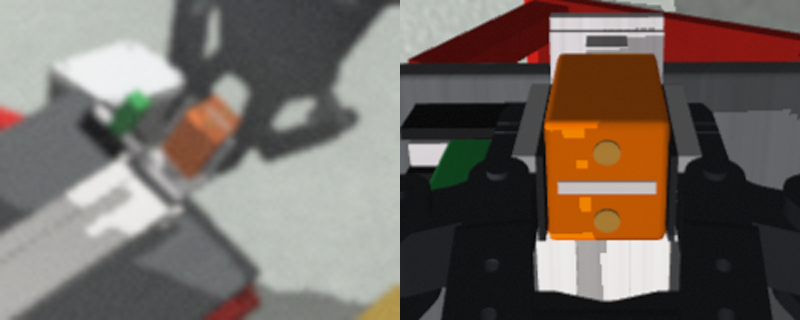

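carry_out(steps=[[0,0,0.012,0,0,0],[0,0,0.015,0,0,0],[0,0,0.015,0,0,0],[0,0,0.015,0,0,0],[0,0,0.015,0,0,0],[0,0,0.015,0,0,0],[0,0,0.015,0,0,0],[0,0,0.015,0,0,0],[0,0,0.015,0,0,0],[0,0,0,0,0,0]])

```text
time: 12.65
position: [0.6172, 0.1581, 0.1105]
orientation: [0.985, 1.547, -1.597]
wrist_force: [0.3, -0.4, -1.9]
grip_width: 0.0271
```

```bash
python3 - <<'E'
from h import *
d=cap('wrist','w8');d=cap('scene','s8'); s=env.sense(); print(s['time'],inrail(),s['wrist_force'])
im=cv2.imread('pics/s8.png');a=cv2.resize(im[140:220,340:440],(400,320),interpolation=2)
b=cv2.resize(cv2.imread('pics/w8.png')[200:400,190:440],(400,320),interpolation=2);cv2.imwrite('pics/m8.png',np.hstack([a,b]))
E
```

```text
12.75 (array([  0.52273411, 112.60175968,  48.56437683]), array([-0.03298936,  0.00639871, -0.07915519])) [-1.36342119  0.17724797 -1.4029677 ]
```

View pics/m8.png

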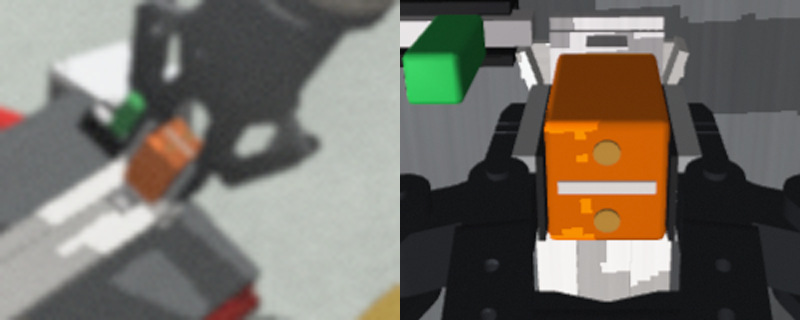

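carry_out(steps=[[0,0,0.025,0,0,0],[0,0,0.045,0,0,0],[0,0,0.05,0,0,0],[0,0,0.05,0,0,0],[0,0,0.05,0,0,0],[0,0,0.05,0,0,0],[0,0,0.05,0,0,0],[0,0,0.05,0,0,0],[0,0,0.03,0,0,0],[0,0,0.015,0,0,0]])

```text
time: 13.75
position: [0.6105, 0.0334, 0.1105]
orientation: [0.985, 1.547, -1.597]
wrist_force: [-0.8, -0.1, -1.4]
grip_width: 0.0275
```

carry_out(steps=[[0,0,0.02,0,0,0],[0,0,0.02,0,0,0],[0,0,0.007,0,0,0],[0,0,0,0,0,0],[0,0,0,0,0,0],[0,0,0,0,0,0],[0,0,0,0,0,0],[0,0,0,0,0,0],[0,0,0,0,0,0],[0,0,0,0,0,0]])

```text
time: 14.75
position: [0.6098, 0.0206, 0.1105]
orientation: [0.984, 1.547, -1.596]
wrist_force: [-0.4, 0.1, -2.1]
grip_width: 0.0276
```

```bash
python3 - <<'E'
from h import *
d=cap('wrist','w9');d=cap('scene','s9');cap('top','t9'); s=env.sense(); print(s['time'],inrail(),s['wrist_force'])
im=cv2.imread('pics/s9.png');a=cv2.resize(im[150:280,260:415],(400,335),interpolation=2)
b=cv2.resize(cv2.imread('pics/w9.png')[100:400,140:500],(400,335),interpolation=2);cv2.imwrite('pics/m9.png',np.hstack([a,b]))
im=cv2.imread('pics/t9.png');cv2.imwrite('pics/t9c.png',cv2.resize(im[150:235,230:375],None,fx=5,fy=5,interpolation=2))
E
```

```text
14.9 (array([  0.62200109, -26.01108697,  48.55116963]), array([-0.03571648, -0.00160288, -0.07830743])) [ 0.03666498 -0.30168727 -1.41065028]
```

View pics/m9.png

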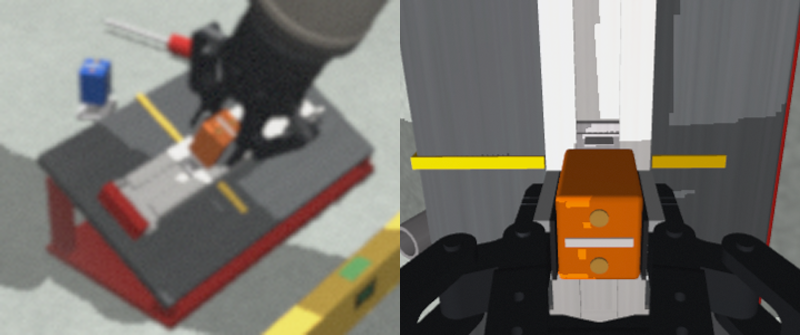

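View pics/t9c.png

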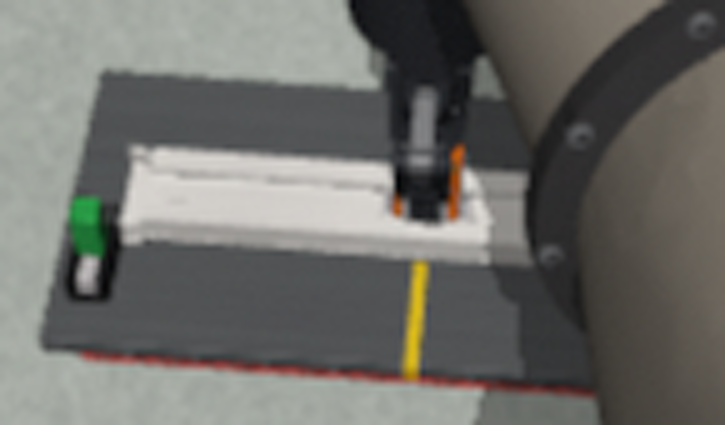

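```bash
python3 - <<'E'
from h import *
d=load('w9');o,M,ym=rail()
im=d['color'].astype(int)
def at(px,z):
    c,v=ray(d,px); c=M.inv().apply(c-o);v=M.inv().apply(v); return ((c+v*((z/1000-c[2])/v[2]))*1000).round(2)
yel=(im[...,0]>170)&(im[...,1]>130)&(im[...,2]<80)
for cols in [(155,265),(372,425)]:
    sub=yel[220:270,cols[0]:cols[1]]; r,c=np.nonzero(sub); print(cols,r.mean()+220,c.mean()+cols[0],at((c.mean()+cols[0],r.mean()+220),0))
sub=(im[295:340,285:350].min(2)>150); r,c=np.nonzero(sub); print('line',c.mean()+285,r.mean()+295,len(r),at((c.mean()+285,r.mean()+295),59.8),at((c.mean()+285,r.mean()+295),58))
# foot near edge
print(at((140+(598-400)/1.111,100+121/1.1167),9), ym)
E
```

```text
(155, 265) 245.53722504230117 209.51945854483927 [-55.   -27.21   0.  ]
(372, 425) 244.5 398.0 [ 42.45 -26.45   0.  ]
line 318.92957746478874 316.99295774647885 426 [  1.71 -26.67  59.8 ] [  1.7  -27.99  58.  ]
[ 1.27 -3.5   9.  ] -0.026357518624202086
```

carry_out(steps=[[0.003,0,0.001,0,0,0],[0.003,0,0,0,0,0],[0,0,0,0,0,0],[0,0,0,0,0,0],[0,0,0,0,0,0],[0,0,0,0,0,0],[0,0,0,0,0,0],[0,0,0,0,0,0],[0,0,0,0,0,0],[0,0,0,0,0,0]])

```text
time: 15.9
position: [0.6091, 0.0203, 0.1091]
orientation: [0.985, 1.547, -1.596]
wrist_force: [2.3, -0.1, 5.5]
grip_width: 0.0271
```

carry_out(steps=[[0,0,0,0,0,0],[0,0,0,0,0,0],[0,0,0,0,0,0],[0,0,0,0,0,0],[0,0,0,0,0,0],[0,0,0,0,0,0],[0,0,0,0,0,0],[0,0,0,0,0,0],[0,0,0,0,0,0],[0,0,0,0,0,0]], hand=0.2)

```text
time: 16.9
position: [0.6089, 0.0203, 0.1089]
orientation: [0.984, 1.547, -1.596]
wrist_force: [0.1, -0.2, 0.9]
grip_width: 0.0512
```

```bash
python3 - <<'E'
from h import *
s=env.sense(); print(s['time'],inrail(),s['wrist_force'],s['grip_width'])
plan(*tool(.5,-26,110),n=3)
E
```

```text
16.9 (array([  0.59785289, -26.29403834,  46.72704433]), array([-0.03867004, -0.00336859, -0.08176895])) [ 0.11385981 -0.18510053  0.88162941] 0.05116243455342806
n 3
[-0.0703, -0.0002, -0.0003, 0.0001, 0.0, 0.0002]
[-0.0703, -0.0002, -0.0003, 0.0001, 0.0, 0.0002]
[-0.0703, -0.0001, -0.0003, 0.0001, 0.0, 0.0002]
```

carry_out(steps=[[-0.03,0,0,0,0,0],[-0.08,0,0,0,0,0],[-0.1,0,0,0,0,0],[-0.03,0,0,0,0,0],[0,0,0,0,0,0],[0,0,0,0,0,0],[0,0,0,0,0,0],[0,0,0,0,0,0],[0,0,0,0,0,0],[0,0,0,0,0,0]])

```text
time: 17.9
position: [0.6426, 0.0185, 0.1721]
orientation: [0.984, 1.548, -1.597]
wrist_force: [0.3, 0.6, 0.6]
grip_width: 0.0513
```

```bash
python3 - <<'E'
from h import *
d=cap('wrist','w10'); s=env.sense(); print(s['time'],inrail(),s['wrist_force'])
plan(*tool(-75,130,115),n=6)
E
```

```text
17.95 (array([  0.70788087, -26.33418871, 118.54932737]), array([-0.03711564, -0.00238207, -0.09361345])) [-0.02426111 -0.54311256  0.39632067]
n 6
[0.002, -0.042, -0.0869, 0.0, 0.0, 0.0001]
[0.002, -0.042, -0.0869, 0.0, 0.0, 0.0001]
[0.002, -0.042, -0.0869, 0.0, 0.0, 0.0001]
[0.002, -0.042, -0.0869, 0.0, 0.0, 0.0001]
[0.002, -0.042, -0.0869, 0.0, 0.0, 0.0001]
[0.002, -0.0421, -0.0869, 0.0, 0.0, 0.0001]
```

View pics/w10.png

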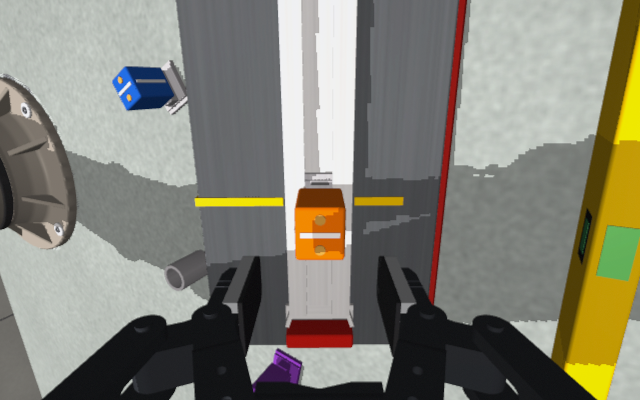

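Carrier sits in the slot with its white line at (320,236). Stripes are at row 202, which is the parallax expected for a head 58 mm up. I'll check that numerically and use the height of the line above the stripes to confirm the y error.

```bash
python3 - <<'E'
from h import *
d=load('w10');o,M,ym=rail();im=d['color'].astype(int)
def at(px,z):
    c,v=ray(d,px); c=M.inv().apply(c-o);v=M.inv().apply(v); return ((c+v*((z/1000-c[2])/v[2]))*1000).round(2)
yel=(im[...,0]>150)&(im[...,1]>110)&(im[...,2]<90)
for cols in [(195,282),(355,403)]:
    r,c=np.nonzero(yel[190:215,cols[0]:cols[1]]); print(at((c.mean()+cols[0],r.mean()+190),0))
r,c=np.nonzero(im[225:245,298:344].min(2)>150); print('line',at((c.mean()+298,r.mean()+225),58))
for px in [(300,206),(342,206),(345,260),(296,258)]: print(at(px,58))
E
```

```text
[-55.36 -26.97   0.  ]
[ 43.34 -26.06   0.  ]
line [  1.95 -26.81  58.  ]
[ -8.48 -10.    58.  ]
[13.92 -9.96 58.  ]
[ 16.29 -42.06  58.  ]
[-11.21 -40.87  58.  ]
```

carry_out(steps=[[0,-0.02,-0.04,0,0,0],[0.002,-0.042,-0.087,0,0,0],[0.002,-0.042,-0.087,0,0,0],[0.002,-0.042,-0.087,0,0,0],[0.002,-0.042,-0.087,0,0,0],[0.002,-0.042,-0.087,0,0,0],[0.002,-0.022,-0.046,0,0,0],[0,0,0,0,0,0],[0,0,0,0,0,0],[0,0,0,0,0,0]], hand=-1)

```text
time: 18.95
position: [0.5832, 0.1767, 0.2045]
orientation: [0.986, 1.546, -1.598]
wrist_force: [-0.9, -0.8, 0.5]
grip_width: 0.0002
```

carry_out(steps=[[0,0,0,0,0,0],[0,0,0,0,0,0],[0,0,0,0,0,0],[0,0,0,0,0,0],[0,0,0,0,0,0],[0,0,0,0,0,0],[0,0,0,0,0,0],[0,0,0,0,0,0],[0,0,0,0,0,0],[0,0,0,0,0,0]])

```text
time: 19.95
position: [0.5827, 0.1782, 0.2049]
orientation: [0.984, 1.547, -1.596]
wrist_force: [-0.5, -0.3, -0.5]
grip_width: 0.0002
```

```bash
python3 - <<'E'
from h import *
d=cap('wrist','w11');d=cap('scene','s11');cap('top','t11'); s=env.sense(); print(s['time'],inrail(),s['wrist_force'],s['grip_width'])
im=cv2.imread('pics/s11.png');a=cv2.resize(im[130:270,265:415],(400,373),interpolation=2)
b=cv2.resize(cv2.imread('pics/w11.png')[100:400,140:500],(400,335),interpolation=2);b=cv2.copyMakeBorder(b,0,38,0,0,0);cv2.imwrite('pics/m11.png',np.hstack([a,b]))
E
```

```text
20.1 (array([-75.03470656, 129.95573149, 115.24228553]), array([-0.04055164, -0.00461423, -0.08123601])) [-0.15372826 -0.50758355 -0.16859817] -8.280124263993531e-05
```

View pics/m11.png

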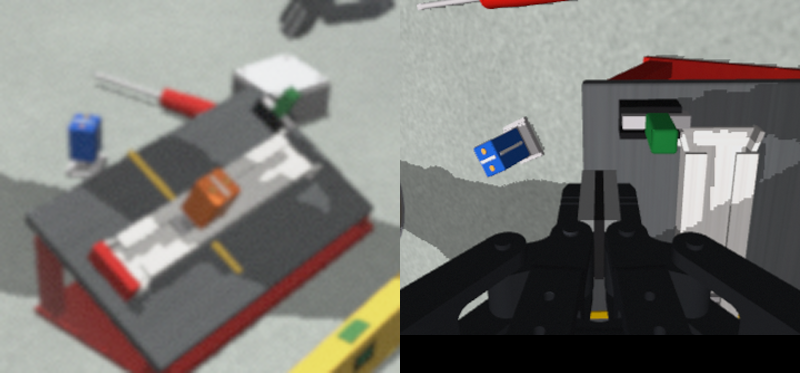

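carry_out(steps=[[0.03,0,0,0,0,0],[0.06,0,0,0,0,0],[0.06,0,0,0,0,0],[0.05,0,0,0,0,0],[0.024,0,0,0,0,0],[0,0,0,0,0,0],[0,0,0,0,0,0],[0,0,0,0,0,0],[0,0,0,0,0,0],[0,0,0,0,0,0]])

```text
time: 21.1
position: [0.5514, 0.1799, 0.1459]
orientation: [0.985, 1.547, -1.596]
wrist_force: [0.8, 0.1, -0.1]
grip_width: -0.0002
```

```bash
python3 - <<'E'
from h import *
d=cap('wrist','w12');d=cap('scene','s12');cap('top','t12'); s=env.sense(); print(s['time'],inrail(),s['wrist_force'],s['grip_width'])
im=cv2.imread('pics/s12.png');a=cv2.resize(im[120:220,320:420],(400,373),interpolation=2)
b=cv2.resize(cv2.imread('pics/w12.png')[100:400,140:500],(400,335),interpolation=2);b=cv2.copyMakeBorder(b,0,38,0,0,0);cv2.imwrite('pics/m12.png',np.hstack([a,b]))
E
```

```text
21.25 (array([-75.06366102, 129.95269783,  48.16538356]), array([-0.03610131,  0.00031898, -0.06952117])) [-0.35756041 -0.06384629  0.33834959] -0.00014846712246969216
```

View pics/m12.png

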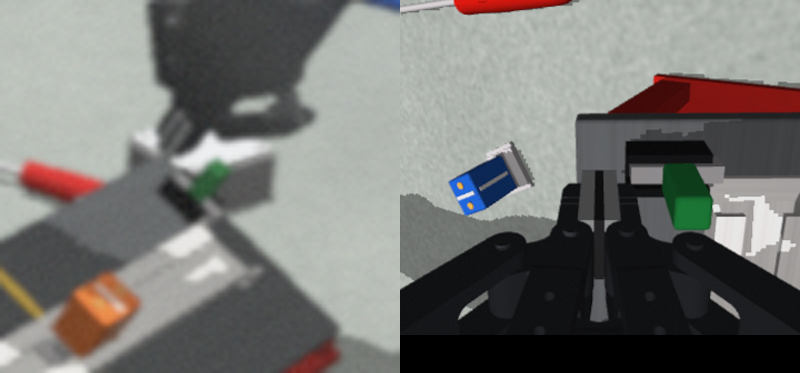

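carry_out(steps=[[0,0.015,0,0,0,0],[0,0.015,0,0,0,0],[0,0.015,0,0,0,0],[0,0.015,0,0,0,0],[0,0.015,0,0,0,0],[0,0.015,0,0,0,0],[0,0.015,0,0,0,0],[0,0.015,0,0,0,0],[0,0,0,0,0,0],[0,0,0,0,0,0]])

```text
time: 22.25
position: [0.5829, 0.1782, 0.1285]
orientation: [0.985, 1.547, -1.596]
wrist_force: [-0.4, 0.2, 0.2]
grip_width: -0.0003
```

```bash
python3 - <<'E'
from h import *
d=cap('wrist','w13');d=cap('scene','s13'); s=env.sense(); print(s['time'],inrail(),s['wrist_force'],s['grip_width'])
im=cv2.imread('pics/s13.png');a=cv2.resize(im[120:220,320:420],(400,373),interpolation=2)
b=cv2.resize(cv2.imread('pics/w13.png')[100:400,140:500],(400,335),interpolation=2);b=cv2.copyMakeBorder(b,0,38,0,0,0);cv2.imwrite('pics/m13.png',np.hstack([a,b]))
E
```

```text
22.35 (array([-39.12763807, 129.98873761,  48.00472812]), array([-0.0410817 , -0.00295934, -0.07182017])) [ 0.62314596  0.27266253 -1.48328066] -0.0002041194932140616
```

View pics/m13.png

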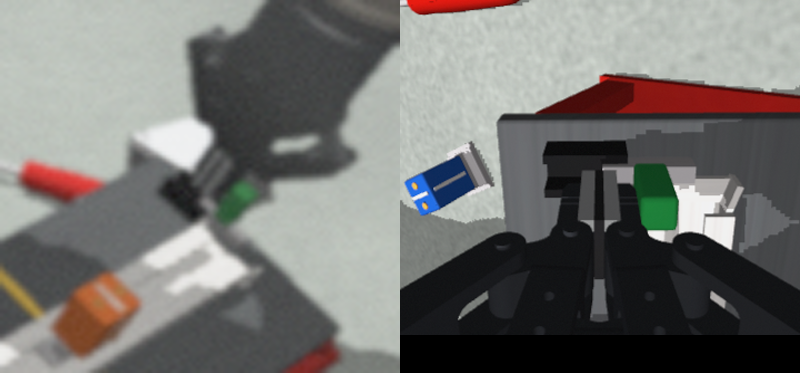

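carry_out(steps=[[0,0.006,0,0,0,0],[0,0.006,0,0,0,0],[0,0.006,0,0,0,0],[0,0.004,0,0,0,0],[0,0,0,0,0,0],[0,0,0,0,0,0],[0,0,0,0,0,0],[0,0,0,0,0,0],[0,0,0,0,0,0],[0,0,0,0,0,0]])

```text
time: 23.35
position: [0.5887, 0.1779, 0.1255]
orientation: [0.985, 1.547, -1.596]
wrist_force: [0.0, 0.2, -0.8]
grip_width: -0.0002
```

```bash
python3 - <<'E'
from h import *
d=cap('wrist','w14');s=env.sense(); print(s['time'],inrail(),s['wrist_force'])
o,M,ym=rail()
def at(px,z):
    c,v=ray(d,px); c=M.inv().apply(c-o);v=M.inv().apply(v); return ((c+v*((z/1000-c[2])/v[2]))*1000).round(2)
im=d['color'].astype(int); g=(im[...,1]>1.6*im[...,0])&(im[...,1]>1.6*im[...,2])&(im[...,1]>60); r,c=np.nonzero(g); print(c.min(),c.max(),r.min(),r.max()); print('right edge top',at((c.max(),np.median(r[c>=c.max()-1])),46))
cv2.imwrite('pics/w14c.png',cv2.resize(cv2.imread('pics/w14.png')[180:330,270:470],None,fx=3.5,fy=3.5,interpolation=2))
E
```

```text
23.4 (array([-32.48959358, 129.98774843,  47.99870983]), array([-0.038276  , -0.00082703, -0.07609899])) [-0.31227403  0.13628713 -0.87380958]
350 388 247 305
right edge top [ -4.58 134.23  46.  ]
```

View pics/w14c.png

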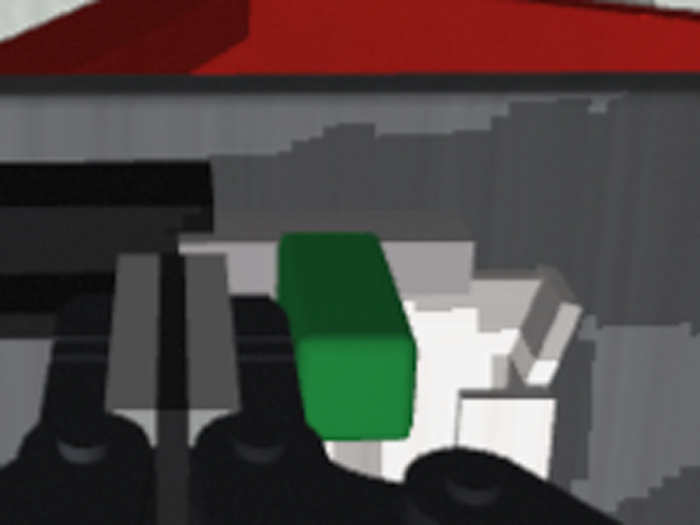

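carry_out(steps=[[0,0.004,0,0,0,0],[0,0.004,0,0,0,0],[0,0.003,0,0,0,0],[0,0,0,0,0,0],[0,0,0,0,0,0],[0,0,0,0,0,0],[0,0,0,0,0,0],[0,0,0,0,0,0],[0,0,0,0,0,0],[0,0,0,0,0,0]])

```text
time: 24.4
position: [0.5902, 0.1779, 0.1247]
orientation: [0.981, 1.549, -1.598]
wrist_force: [-11.2, -1.5, 12.4]
grip_width: 0.0001
```

```bash
python3 - <<'E'
from h import *
s=env.sense(); print(s['time'],inrail(),s['wrist_force'])
E
```

```text
24.4 (array([-30.72913519, 130.0912086 ,  48.00164164]), array([-0.07642005, -0.05052542, -0.25647893])) [-11.21260718  -1.4982645   12.44781409]
```

carry_out(steps=[[0,-0.01,0,0,0,0],[0,-0.02,0,0,0,0],[0,-0.02,0,0,0,0],[-0.04,0,0,0,0,0],[-0.1,0,0,0,0,0],[-0.12,0,-0.03,0,0,0],[-0.12,0,-0.05,0,0,0],[-0.05,0,-0.03,0,0,0],[0,0,0,0,0,0],[0,0,0,0,0,0]])

```text
time: 25.4
position: [0.6408, 0.208, 0.2449]
orientation: [0.984, 1.547, -1.596]
wrist_force: [-0.2, -0.5, -0.3]
grip_width: 0.0003
```

```bash
python3 - <<'E'
from h import *
d=cap('wrist','w15');cap('scene','s15');t=cap('top','t15');s=env.sense(); print(s['time'],inrail(),s['wrist_force'])
im=cv2.imread('pics/s15.png');a=cv2.resize(im[130:270,265:415],(400,373),interpolation=2)
b=cv2.resize(cv2.imread('pics/t15.png')[150:240,230:375],(400,248),interpolation=2);b=cv2.copyMakeBorder(b,0,125,0,0,0);cv2.imwrite('pics/m15.png',np.hstack([a,b]))
E
```

```text
25.55 (array([-43.96176588, 162.1427595 , 176.1643867 ]), array([ 0.0080266 , -0.0364666 , -0.14799076])) [0.53712054 0.74400902 0.64759336]
```

View pics/m15.png

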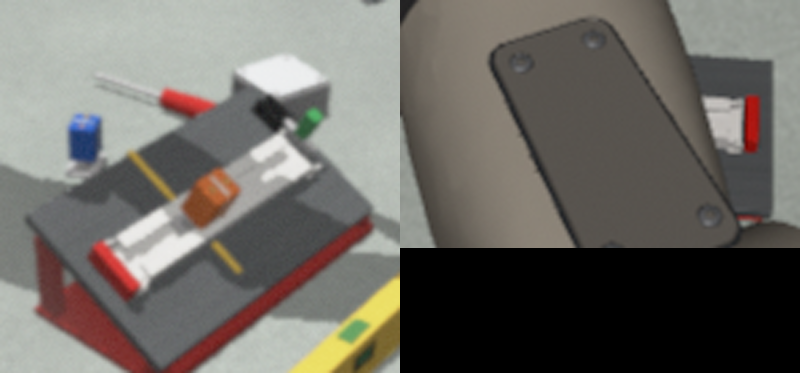

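View pics/w15.png

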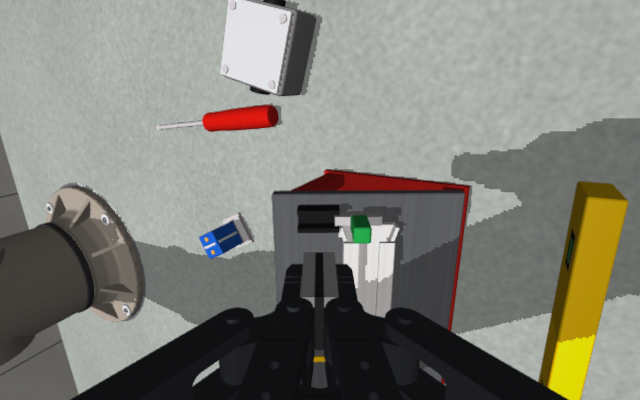

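View pics/t15.png

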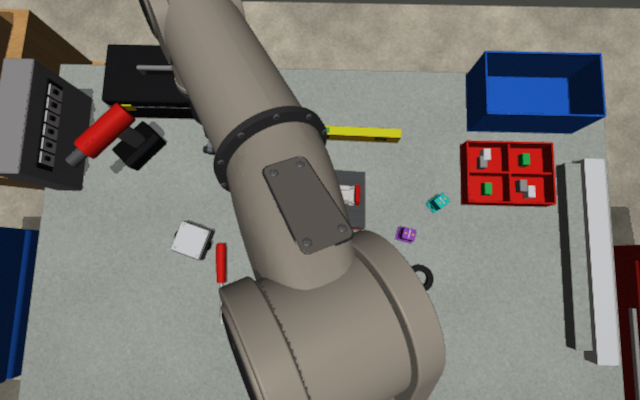

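```bash
python3 - <<'E'
from h import *
def cen(tag,box):
    im=load(tag)['color'].astype(int);x0,y0,x1,y1=box;s=im[y0:y1,x0:x1];m=(s[...,0]>1.7*s[...,2])&(s[...,0]>110)&(s[...,1]>.4*s[...,0]);r,c=np.nonzero(m);return c.mean()+x0,r.mean()+y0,len(r)
for t in('s11','s15'):print(t,cen(t,(330,185,362,218)))
d=load('w15');o,M,ym=rail();im=d['color'].astype(int)
g=(im[...,1]>1.6*im[...,0])&(im[...,1]>1.6*im[...,2])&(im[...,1]>60);r,c=np.nonzero(g[200:260,330:390]);c+=330;r+=200
def at(px,z):
    C,v=ray(d,px);C=M.inv().apply(C-o);v=M.inv().apply(v);return ((C+v*((z/1000-C[2])/v[2]))*1000).round(1)
print('knob +x edge',at((c.max()+.5,np.median(r[c>=c.max()-1])),46),'-x',at((c.min(),np.median(r[c<=c.min()+1])),16))
s=env.sense();print(s['time'],np.abs(s['dq']).max(),env.close_job())
E
```

```text
s11 (np.float64(342.9918367346939), np.float64(203.66122448979593), 245)
s15 (np.float64(342.96280991735534), np.float64(203.63636363636363), 242)
knob +x edge [ -3.7 131.6  46. ] -x [-16. 128.  16.]
the job is handed in; nothing more can be done
25.55 0.003575531722544081 None
```

The orange carrier is in the rail at the yellow mark, the bolt is pushed shut, and I handed the job in at 25.6 s. No verdict came back.

- **Carrier:** I gripped it on the bench and tilted it to the panel. It went in from the green-knob end with under 3 N on the wrist. I lowered it until it touched the rail floor (about 6 N) and released it. After release, the wrist camera put its white line at y = −26.8 mm and the mark at about −26.5 mm in the rail frame, about 0.3 mm apart against the 6 mm allowed. It did not move while I closed the bolt: scene pictures before and after agree within 0.1 px.
- **Bolt:** I pushed the knob with closed fingers until it stopped with about 16 N on the wrist. The knob's centre then measured about −10 mm on the slope, where shut should be. The gripper is clear above the panel and at rest, touching nothing.
- **Other things:** The last wrist and scene pictures show nothing shifted, though I only compared them by eye. The arm hid part of the top view at the end.
- **Small disagreements:**
  - The carrier measured about 1–2 mm down-slope of the rail's axis, within camera error and the 5 mm limit.
  - The top and scene cameras differed from the wrist-camera fit by about 3 mm. I went by the wrist fit, whose free estimate of the rail's height was 67.1 mm against the stated 68 mm.

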